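Trial-fit a taper-shank cutter in its sleeve and drift it loose

TASK

Prove the fit of the reground dome-headed cutter before it goes back on the carving spindle: take it from the rack, seat its taper in the upright sleeve with a twisting push until its flange is right down on the sleeve's rim (a straight push jams short), and let go. Then take the flat steel drift from its wooden block and push it steadily through the slot under the tang until it frees the taper and the cutter stands loose on it, lifted by 6 mm or more, and leave the drift there in the slot. Lean on nothing with more than about 30 N, do not pull the cutter out by hand, and leave the other things on the bench where they are.

Things in the scene. Friction and masses are not known exactly. Their poses are not given: they have to be found in the camera images.
- cutter_grip (a point): The cutter to be tried: steel arbor 134 mm tall, 0.68 kg, DOMED grit head on top, hanging by its flange in the rack (top 95 mm above the bench). This point: centre of its collar (30 mm tall, 47 mm across, two spanner flats 37 mm apart: hold it there), 101 mm above the tang's end, 33 mm below the top. z up to the head, x square to the flats (close along x), y along the tang's broad side.
- flange (a point): Centre of the underside of the cutter's flange (36 mm across, 6 mm thick): 80 mm above the tang's end, 21 mm below cutter_grip, same axes. Below it the round 1:5 taper shank narrows from 28 to 16 mm over 60 mm. Seated, it lies on sleeve_mouth (home: within 1.5 mm).
- tang_end (a point): Centre of the lower end of the cutter's tang, a flat tongue 8 mm (x) by 14 mm (y), 20 mm long; same axes. To enter the sleeve's slot it must lie along the slot, either way round, within 0.25 rad; once in, it leaves the cutter about 0.25 rad of turn either way.
- sleeve_mouth (a point): Centre of the rim of the sleeve: steel tube 44 mm across, upright in a fixed green oblong foot (80 x 124 x 14 mm, long side along the slot). z up along the bore, y along the drift slot. The 1:5 bore starts to grip with the flange about 8 mm above the rim. A straight 25 to 35 N jams 2 to 3 mm short; 15 to 23 N with to-and-fro turns of 0.2 rad works it down in 6 to 20 strokes; it then holds.
- slot_floor (a point): Centre of the floor of the sleeve's drift slot, on the sleeve's axis, 92 mm below the rim, 38 mm above the bench; axes as sleeve_mouth. The slot runs right through along y (22 mm either side of the axis, 38 to 82 mm above the bench), 12 mm wide (x). With the cutter home its tang's end is 12 mm above this floor.
- sleeve (a joint): How far the sleeve is pressed down in the rubber bush of its foot: 0 at rest, 0.1 mm for each 4 N of downward push (30 N: 0.75 mm; 48 N or 1.2 mm is too hard; the cutter's own 7 N adds to a push on it).
- drift_grip (a point): The drift: dark steel wedge 190 mm long, 8 mm thick, 0.26 kg, standing on its straight lower edge in the kerf of a wooden block (30 mm high); upper edge rises from 8 mm at the tip to 36.5 mm at the tall end, which overhangs the block. This point, to hold it by: 165 mm behind the tip, 16 mm above the lower edge. y points to the tip, x is square to its flat sides (close along x), z up.
- drift_tip (a point): The drift's tip, 3 mm above its lower edge; axes as drift_grip. Pushed along the slot's floor, straight edge down, it meets the tang about 20 mm after the tip passes the sleeve's axis and frees the taper with 10 to 25 N of push; with the tip 75 to 85 mm past the axis the cutter has risen 8 mm or more. It stays when let go.
- wheel_mid (a point): Bystander in the rack's other hole, 68 mm from the cutter: a like arbor with a FLAT disc head 48 mm across, its top 151 mm above the bench (carry the cutter over it or round it); the point is the centre of its collar.
- oil_mid (a point): Bystander: white oil bottle 48 mm across, 120 mm tall; the point is half-way up.
- offcut_mid (a point): Bystander: marble offcut 70 x 100 x 35 mm lying on the bench; the point is its centre.
Things that resemble listed ones, but are neither listed nor needed, are in the scene too. Of the things like the part that bears drift_grip, leave any that is red; of the rest the larger one is meant.

How it is judged:
By the outcome, as a careful person would: the job done as asked, in the order asked, and still so for the second after the job is handed in, with the robot touching nothing.
It also fails if it takes over 72 s, if anything falls off the work surface, if the arm or the gripper's body presses on something with over 40 N, if the wrist force passes 120 N, or if a joint passes its speed limit or range.

ROBOT

A 7-joint arm with a two-finger parallel gripper is mounted at the origin on the work surface. World frame = base frame: x ahead of the robot, y to its left, z up, the work surface at z = 0. Lengths are in m, angles in rad, forces in N, time in s.
With the tool pointing down it reaches from about 0.425 to 0.825 m from the base axis. Payload 3.6 kg.
Tool frame: the origin (TCP) lies at the very end of the fingers, on their centre line; the grasp point (between the pads) lies 19 mm behind it; z points along the fingers, y is the direction in which the jaws open and shut (so a half turn about z gives the same grasp; the last joint's range is limited). The gripper opens to 85 mm and grips with 20 to 120 N. Pads are 22 mm wide; open, the fingers measure 114 mm over their backs; the gripper's body (76 mm by 85 mm) begins 54 mm behind the grasp point. The pads swing forward as they close: fully open they stand 13 mm farther back than shut.
Start: joints at [-1.244, 0.615, -0.013, 1.423, 0.008, 1.103, -0.04], TCP at [0.225, 0.61, 0.231] pointing down, gripper open.
Joint ranges: [-3.12, 3.12], [-0.3, 2.06], [-1.34, 1.32], [0.26, 2.42], [-1.36, 4.5], [0.01, 1.98], [-2.84, 2.84]. Speed limits (rad/s): [2.79, 2.79, 3.14, 3.14, 3.14, 3.14, 3.14].

INTERFACE

Orientations are given as a unit quaternion [x, y, z, w].
In Python, from workcell import ctrl gives the robot as it stands. Calls block until the motion is done:
- ctrl.reach(position, orientation): joint-space move of the TCP to a pose.
- ctrl.line_to(position, orientation=None, speed=0.15, max_force=None): straight line of the TCP; orientation=None keeps the orientation; speed is the mean speed in m/s. With max_force (N) it stops when the force on the tool has changed by that much, and returns True; else False.
- ctrl.set_joints(angles): joint-space move.
- ctrl.set_gripper(opening, effort=None): finger opening in m; effort is the grip in N (None keeps the last); returns when the fingers have stopped.
- ctrl.pause(seconds).
- ctrl.inverse_kinematics(position, orientation): joint angles nearest the present ones, or None.
- ctrl.observe(): the state.
- ctrl.camera(name): name is "scene" or "side" or "wrist"; returns the picture (384x512x3 uint8, red, green, blue); there is no depth.
- ctrl.calibration(name): a dict with "fx", "fy", "cx", "cy" (pixels), "xyz" and "orientation" of the camera in the world; the wrist camera has in their place "mount" (4x4, takes a point from camera to tool coordinates, whose origin is the TCP and whose axes are the flange's). Camera axes: x right, y down, z forward; pixel columns grow to the right and rows downward; lengths in m; the calibration is good to about 2 mm. A picture is of the moment at which its call begins: read the wrist's pose just before it. calibration takes no time and is no camera call.
A pose or a line that the arm cannot do raises ctrl.Unreachable and nothing moves.
- ctrl.finish_job(): hands the job in, once; it reports no verdict.
The state is a dict: "t": time; "joint_positions": joint angles; "joint_velocities": joint speeds; "joint_efforts": joint torques, N m; "tcp_pos": TCP position; "tool_rot": TCP orientation; "force": force on the tool from outside, world axes, zero at the start; "wrist_torque": the same for the moment, N m; "opening": finger opening in m.
Only numpy, scipy, OpenCV 4.12 (cv2) and the standard library are available. Lean on these libraries where they do the work, as an engineer would, in place of code of your own. Each camera call takes 0.05 s, during which the arm holds its last target.

## Working session

There is one attempt and no reset: what is moved stays moved. The work goes in short steps, each a Python script; the robot and the scene stay as the last script left them, time stands still between calls to the robot, and variables do not carry over. Pictures are saved under pics/ and viewed, and the job is handed in when it is done.

```bash
mkdir -p pics; ls; python3 - <<'E'
from workcell import ctrl
import cv2
for n in("scene","side","wrist"):
    im=ctrl.camera(n); cv2.imwrite(f"pics/{n}0.png",im[:,:,::-1])
    c=ctrl.calibration(n); print(n,c)
s=ctrl.observe(); print(s)
E
```

```text
pics
scene {'fx': 383.0124777911342, 'fy': 383.0124777911342, 'cx': 256.1950892358996, 'cy': 191.5122315655546, 'xyz': array([1.2077529 , 0.45631379, 0.84099772]), 'orientation': array([ 0.38632612,  0.83140134, -0.36666632, -0.15836589])}
side {'fx': 402.15223551721596, 'fy': 402.15223551721596, 'cx': 251.496117435653, 'cy': 194.20282405429546, 'xyz': array([ 0.29419546, -1.19620372,  0.85991724]), 'orientation': array([ 0.87027625, -0.12583559,  0.05770888, -0.47270957])}
wrist {'fx': 268.02234248304075, 'fy': 268.02234248304075, 'cx': 258.54636261452396, 'cy': 187.9647430529523, 'mount': array([[ 7.23934660e-05, -9.57846115e-01, -2.87281770e-01,
         7.41022564e-02],
       [ 9.99999254e-01, -2.80855219e-04,  1.18841336e-03,
        -2.80752027e-04],
       [-1.21900170e-03, -2.87281642e-01,  9.57845380e-01,
        -1.42269694e-01],
       [ 0.00000000e+00,  0.00000000e+00,  0.00000000e+00,
         1.00000000e+00]])}
{'t': 0.15, 'joint_positions': array([-1.24445103,  0.6157117 , -0.01259936,  1.42454523,  0.00808646,
        1.1033993 , -0.04040841]), 'joint_velocities': array([ 0.00104009, -0.00405486, -0.0013452 , -0.00496075,  0.00057591,
       -0.00099254,  0.00018944]), 'joint_efforts': array([ 7.46019286e-04, -4.69658697e+01,  2.59536160e-01, -1.71252716e+01,
        9.97740368e-03,  7.06140156e-03,  6.56492332e-06]), 'tcp_pos': array([0.22440714, 0.60940399, 0.23039003]), 'tool_rot': array([ 1.75491298e-01,  9.84480467e-01, -9.92681628e-04, -1.68505982e-04]), 'force': array([-0.64255551,  0.3624724 , -0.4760003 ]), 'wrist_torque': array([-0.0186499 ,  0.02690246, -0.00030721]), 'opening': 0.08560247973526267}
```

View pics/scene0.png

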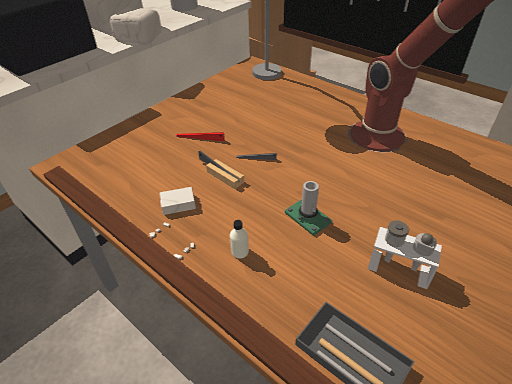

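View pics/side0.png

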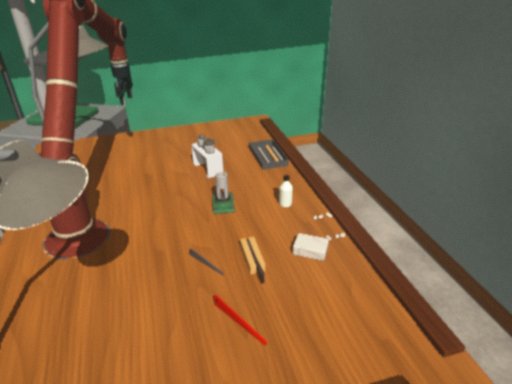

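View pics/wrist0.png

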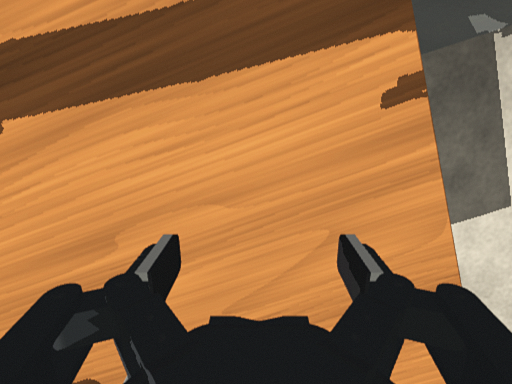

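The scene picture shows these things:
- **Rack:** two arbors, a flat disc at (398,228) and a dome at (427,241).
- **Sleeve:** at (310,195), on its green foot.
- **Drifts:** one dark in the wooden block at (210,162)–(240,180), one small dark and loose at (257,157), one red at (202,136).
- **Bystanders:** bottle at (239,240), offcut at (178,200).

Candidates:
- **Cutter:** dome (427,241) or disc (398,228). I take the dome.
- **Drift:** the one in the block (212,163), the small loose one (257,157) or the red one (202,136). I take the one in the block.

Next I'll check both choices in close crops.

```bash
cat > h.py <<'E'
from workcell import ctrl
import numpy as np, cv2
from scipy.spatial.transform import Rotation as R
def cam(n, s=None):
    c=ctrl.calibration(n)
    K=np.array([[c['fx'],0,c['cx']],[0,c['fy'],c['cy']],[0,0,1]])
    if n=='wrist':
        T=np.eye(4);T[:3,:3]=R.from_quat(s['tool_rot']).as_matrix();T[:3,3]=s['tcp_pos']
        T=T@c['mount']
        return K,T[:3,:3],T[:3,3]
    return K,R.from_quat(c['orientation']).as_matrix(),np.array(c['xyz'])
def onz(C,uv,z):
    K,Rm,p=C; d=Rm@np.linalg.solve(K,[uv[0],uv[1],1]); return p+d*(z-p[2])/d[2]
def proj(C,P):
    K,Rm,p=C; q=(np.atleast_2d(P)-p)@Rm@K.T; return q[:,:2]/q[:,2:]
def tri(obs):
    A=np.zeros((3,3));b=np.zeros(3)
    for (K,Rm,p),uv in obs:
        d=Rm@np.linalg.solve(K,[uv[0],uv[1],1]); d/=np.linalg.norm(d); M=np.eye(3)-np.outer(d,d); A+=M;b+=M@p
    return np.linalg.solve(A,b)
def crop(im,x0,y0,x1,y1,k,name):
    o=cv2.resize(im[y0:y1,x0:x1,::-1],None,fx=k,fy=k,interpolation=cv2.INTER_CUBIC); cv2.imwrite("pics/"+name,o)
def snap(name):
    s=ctrl.observe(); im=ctrl.camera('wrist'); cv2.imwrite(f"pics/{name}.png",im[:,:,::-1]); np.savez(f"pics/{name}.npz",pos=s['tcp_pos'],rot=s['tool_rot']); return s
def load(name):
    d=np.load(f"pics/{name}.npz"); return cam('wrist',{'tcp_pos':d['pos'],'tool_rot':d['rot']})
def down(yaw):  # tool z down; tool y axis at angle yaw in world xy
    y=np.array([np.cos(yaw),np.sin(yaw),0]);z=np.array([0,0,-1.]);x=np.cross(y,z)
    return R.from_matrix(np.c_[x,y,z]).as_quat()
E
python3 - <<'E'
from h import *
im=cv2.imread("pics/scene0.png")[:,:,::-1]
crop(im,355,205,455,290,4,'c1.png')
a=cv2.resize(im[120:205,165:295,::-1],None,fx=4,fy=4,interpolation=cv2.INTER_CUBIC)
cv2.imwrite('pics/c2.png',a)
crop(im,275,170,345,240,6,'c3.png')
C=cam('scene')
for n,uv,z in [('dome',(427,236),.149),('disc',(398,228),.151),('mouth',(311,184),.13),('foot',(308,215),.014),('kerf block',(226,173),.03),('drift tall end',(200,153),.036),('bottletop',(238,222),.12),('offcut',(178,193),.035)]:
    print(n,onz(C,uv,z).round(3))
S=cam('side')
for n,uv,z in [('dome',(211,140),.149),('disc',(202,137),.151),('mouth',(222,174),.13),('drift tall',(262,281),.03),('block far',(254,240),.03)]:
    print(n,onz(S,uv,z).round(3))
print(R.from_quat(ctrl.observe()['tool_rot']).as_matrix().round(2))
E
```

```text
dome [0.515 0.368 0.149]
disc [0.536 0.306 0.151]
mouth [0.517 0.045 0.13 ]
foot [0.524 0.05  0.014]
kerf block [ 0.552 -0.259  0.03 ]
drift tall end [ 0.537 -0.399  0.036]
bottletop [ 0.745 -0.021  0.12 ]
offcut [ 0.72  -0.303  0.035]
dome [0.533 0.296 0.149]
disc [0.502 0.332 0.151]
mouth [0.522 0.044 0.13 ]
drift tall [ 0.533 -0.411  0.03 ]
block far [ 0.561 -0.23   0.03 ]
[[-0.94  0.35 -0.  ]
 [ 0.35  0.94 -0.  ]
 [-0.   -0.   -1.  ]]
```

View pics/c1.png

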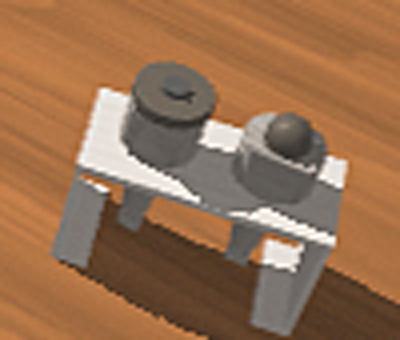

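View pics/c2.png

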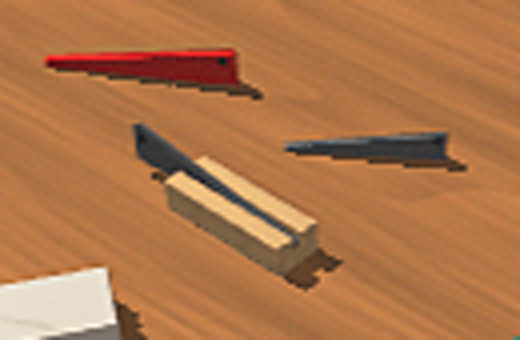

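View pics/c3.png

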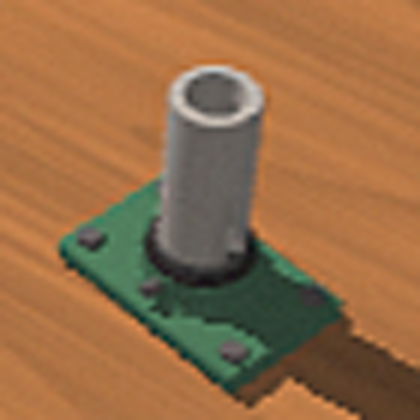

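The crops confirm it. The dome is the right-hand arbor in the rack. The long dark drift stands in the wooden block with its tall end up-left and its tip towards the sleeve; the other dark one is smaller and loose. I'll look closer from the wrist camera.

```bash
python3 - <<'E'
from h import *
ctrl.reach([0.505,0.335,0.27],down(1.0)); ctrl.pause(0.2); s=snap('w1'); print(s['t'],s['tcp_pos'])
ctrl.reach([0.52,0.045,0.25],down(0.1)); ctrl.pause(0.2);s=snap('w2'); print(s['t'],s['tcp_pos'],s['tool_rot'])
E
```

```text
1.8167 [0.50410036 0.33642019 0.26978424]
3.1833 [0.52023835 0.04692338 0.24988825] [ 6.69525233e-01  7.42789240e-01  2.51572659e-04 -2.10900803e-04]
```

View pics/w1.png

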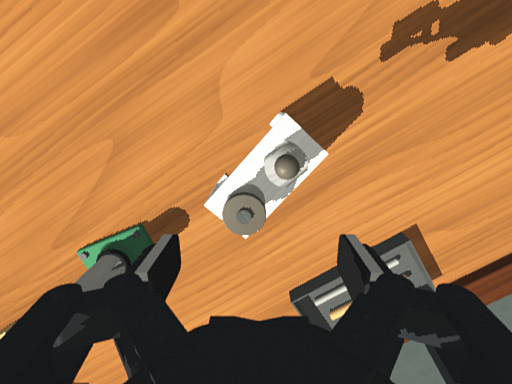

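View pics/w2.png

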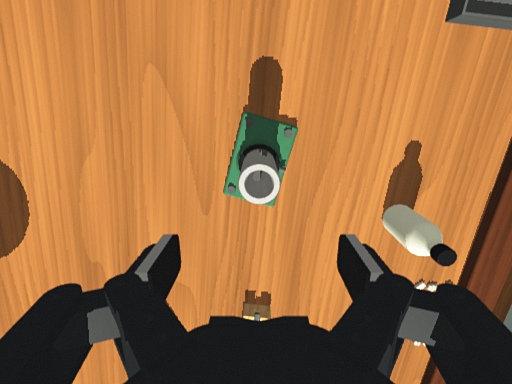

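w1 shows the dome at (287,165) on its collar and the disc at (245,213). w2 shows the sleeve rim at (260,184) and the green foot with corners near (247,112), (298,127), (224,192) and (275,206). I'll enlarge both to measure them.

```bash
python3 - <<'E'
from h import *
a=cv2.imread('pics/w1.png')[:,:,::-1]; crop(a,195,100,335,245,5,'w1c.png')
a=cv2.imread('pics/w2.png')[:,:,::-1]; crop(a,210,100,310,215,5,'w2c.png')
C=load('w2')
P=[onz(C,uv,.014) for uv in [(247,112),(298,127),(224,192),(275,206)]]
for p in P: print(p.round(4))
print('mouth',onz(C,(260,184),.13).round(4))
C=load('w1'); print('dome',onz(C,(287,165),.14).round(4),'disc',onz(C,(245,213),.151))
E
```

```text
[0.4967 0.1129 0.014 ]
[0.5685 0.1004 0.014 ]
[ 0.4733 -0.004   0.014 ]
[ 0.551  -0.0181  0.014 ]
mouth [0.521  0.0463 0.13  ]
dome [0.5052 0.3696 0.14  ] disc [0.52294176 0.30659888 0.151     ]
```

View pics/w1c.png

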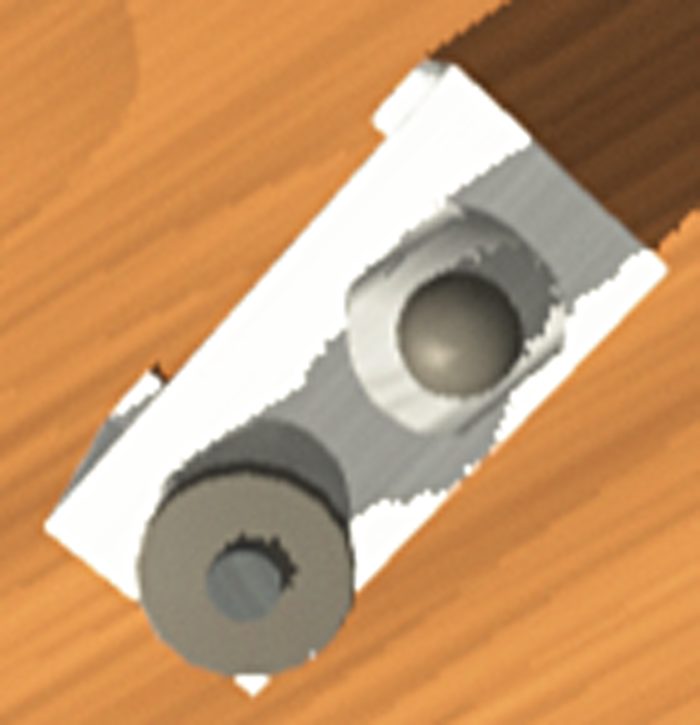

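View pics/w2c.png

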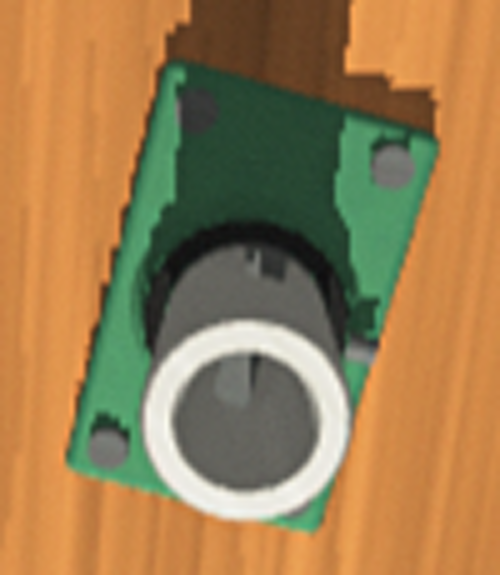

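```bash
python3 - <<'E'
from h import *
from scipy.optimize import least_squares
def px(U,V,x0,y0,k=5): return np.array([x0+(U+.5)/k-.5,y0+(V+.5)/k-.5])
C=load('w2')
L=[onz(C,px(u,v,210,100),.014)[:2] for u,v in [(166,75),(66,460)]]
Rr=[onz(C,px(u,v,210,100),.014)[:2] for u,v in [(438,145),(320,525)]]
T=[onz(C,px(u,v,210,100),.014)[:2] for u,v in [(180,62),(430,134)]]
for a,b in (L,Rr,T): d=a-b; print(np.degrees(np.arctan2(d[1],d[0])),a,b)
print('mouth',onz(C,px(246,420,210,100),.13).round(4))
C=load('w1')
arc=np.array([onz(C,px(u,v,195,100),.131)[:2] for u,v in [(350,330),(365,385),(390,415),(425,435),(470,203),(520,232),(550,280),(560,310)]])
f=least_squares(lambda p:np.hypot(*(arc-p[:2]).T)-p[2],[.505,.369,.0235]); print(f.x,f.fun*1e3)
f1=np.array([onz(C,px(u,v,195,100),.131)[:2] for u,v in [(350,290),(400,252),(450,208)]])
f2=np.array([onz(C,px(u,v,195,100),.131)[:2] for u,v in [(460,428),(510,392),(560,350)]])
for q in (f1,f2):
    d=q[-1]-q[0]; print('flat dir',np.degrees(np.arctan2(d[1],d[0])))
    n=np.array([-d[1],d[0]])/np.hypot(*d); print(n@(q.mean(0)-f.x[:2]))
print('dome',onz(C,px(459,335,195,100),.137))
a,b=px(45,525,195,100),px(450,65,195,100); d=onz(C,b,.095)-onz(C,a,.095); print('rack dir',np.degrees(np.arctan2(d[1],d[0])))
print('disc',onz(C,px(246,572,195,100),.15))
E
```

```text
79.98039394782766 [0.4913669  0.10892448] [ 0.47148724 -0.00359354]
80.51747333746148 [0.567724   0.09811695] [ 0.54864583 -0.01610368]
170.39830019934305 [0.49485263 0.11271167] [0.56510192 0.10082775]
mouth [0.5197 0.0466 0.13  ]
[0.50568659 0.36809322 0.02361784] [-1.64883039 -0.65725203  0.44218004  1.67585133  2.0743888   0.11375537
 -1.27864308 -0.72145004]
flat dir 97.22184670537325
0.01949404610657674
flat dir 97.20885899265572
-0.01937052758149297
dome [0.50706011 0.36810908 0.137     ]
rack dir 105.89010164618551
disc [0.52351626 0.30465141 0.15      ]
```

Measurements so far:
- **Slot:** direction about 80.2°.
- **Sleeve mouth:** about (0.5197, 0.0467), and the foot's midline agrees.
- **Cutter:** about (0.506, 0.368), with flats along 97.2°, so the jaws close along 7.2°.

I'll do a close check from above and then grasp.

```bash
python3 - <<'E'
from h import *
q=down(np.radians(7.2))
ctrl.reach([0.5064,0.3681,0.19],q); ctrl.pause(0.2); s=snap('w3'); print(s['t'],s['tcp_pos'],s['force'])
a=cv2.imread('pics/w3.png')[:,:,::-1]; crop(a,160,60,360,260,4,'w3c.png')
E
```

```text
4.6833 [0.50754398 0.36630236 0.19059071] [0.33904549 0.52338236 0.34034608]
```

View pics/w3c.png

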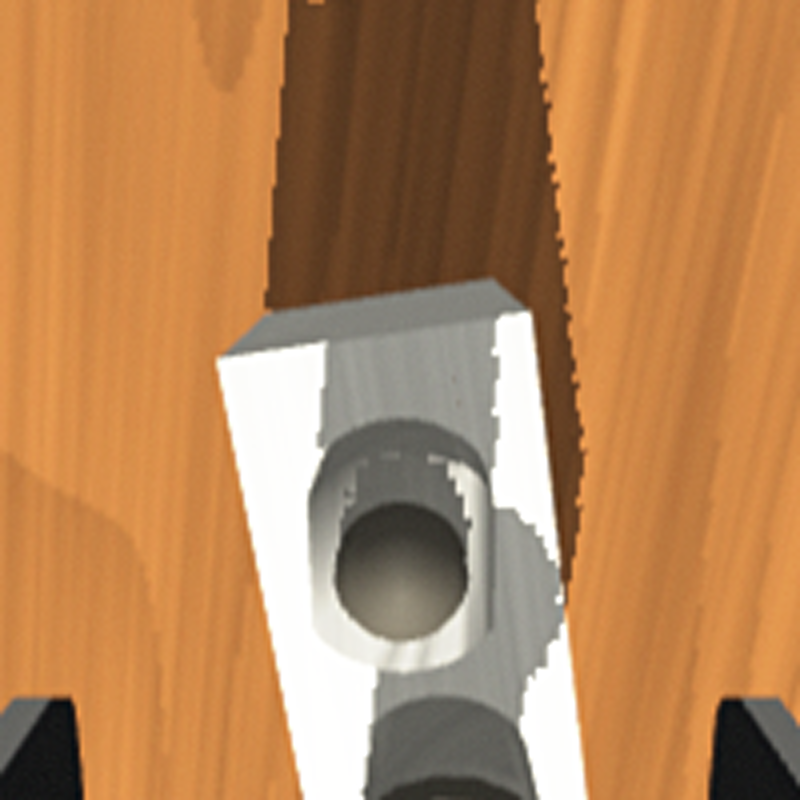

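```bash
python3 - <<'E'
from h import *
C=load('w3')
print(onz(C,(259.9,200.1),.131), [onz(C,(259.9,60+v/4),.131) for v in(452,672)])
print(onz(C,(160+402/4-.4,60+571/4-.4),.137))
s=ctrl.observe(); print(s['tcp_pos'],s['joint_velocities'].round(3))
E
```

```text
[0.50752916 0.3692665  0.131     ] [array([0.50478507, 0.3912727 , 0.131     ]), array([0.5105362 , 0.34515168, 0.131     ])]
[0.50761935 0.36953216 0.137     ]
[0.50724553 0.36675806 0.19050185] [-0.005  0.003 -0.011 -0.001  0.001  0.     0.001]
```

```bash
python3 - <<'E'
from h import *
q=down(np.radians(7.2))
print(ctrl.line_to([0.507,0.3690,0.099],q,speed=0.1,max_force=15)); s=ctrl.observe(); print(s['t'],s['tcp_pos'],s['force'].round(2))
ctrl.set_gripper(0.03,100); s=snap('w4'); print(s['t'],s['tcp_pos'],s['opening'],s['force'].round(2))
print(ctrl.line_to([0.507,0.3690,0.20],q,speed=0.15)); ctrl.pause(.1);s=snap('w5');print(s['t'],s['tcp_pos'],s['opening'],s['force'].round(2),s['wrist_torque'].round(2))
E
```

```text
False
5.7917 [0.50756352 0.36928008 0.09971524] [-0.69 -0.49  0.23]
6.3 [0.50797156 0.36926473 0.09993398] 0.035806789023416094 [0.47 0.3  3.87]
False
7.275 [0.50560663 0.36830569 0.19780061] 0.035490909539548865 [ 0.71  0.3  -7.07] [ 0.06  0.01 -0.01]
```

View pics/w5.png

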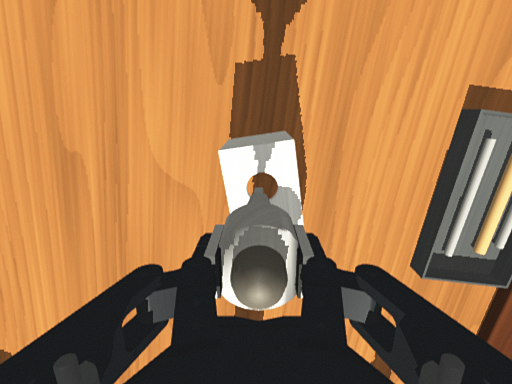

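The cutter is held (7 N load) and clear of the rack hole. I'll estimate its axis offset from the tool, then go over the sleeve.

```bash
python3 - <<'E'
from h import *
C=load('w5'); s=np.load('pics/w5.npz')
a=cv2.imread('pics/w5.png')[:,:,::-1]; crop(a,190,190,330,330,5,'w5c.png')
Rt=R.from_quat(s['rot']).as_matrix()
p=onz(C,(259,276),s['pos'][2]+.037); print('dome in tool',Rt.T@(p-s['pos']))
q=down(np.radians(7.2))
ctrl.line_to([0.507,0.369,0.265],q,speed=0.2)
ctrl.reach([0.5197,0.0467,0.265],down(np.radians(-9.8)));ctrl.pause(.3);s=ctrl.observe();print(s['t'],s['tcp_pos'],s['force'].round(2))
cv2.imwrite('pics/s6.png',ctrl.camera('scene')[:,:,::-1]);a=ctrl.camera('scene'); crop(a,240,90,380,240,5,'s6c.png')
a=ctrl.camera('side'); crop(a,170,110,270,220,5,'d6c.png')
E
```

```text
dome in tool [ 0.00019567 -0.00054284 -0.03699854]
9.325 [0.51983158 0.04772107 0.26484982] [-0.16 -0.18 -6.89]
```

View pics/w5c.png

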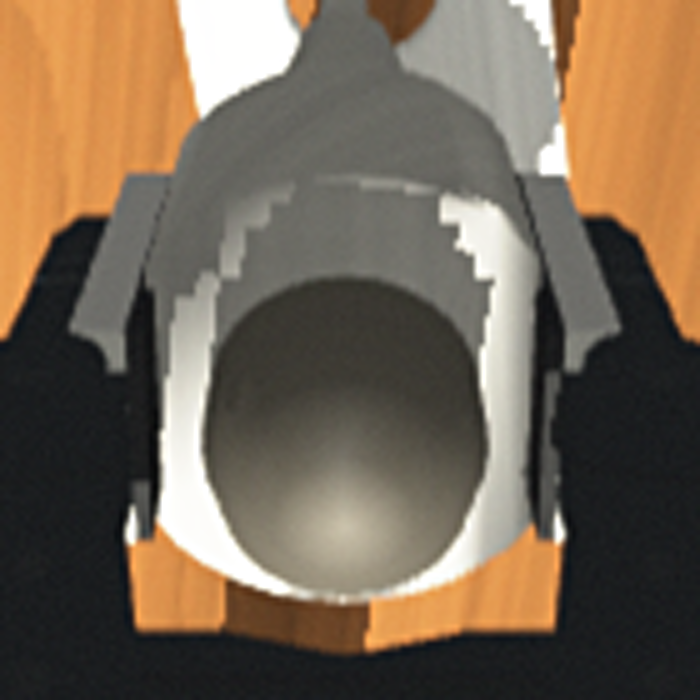

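View pics/s6c.png

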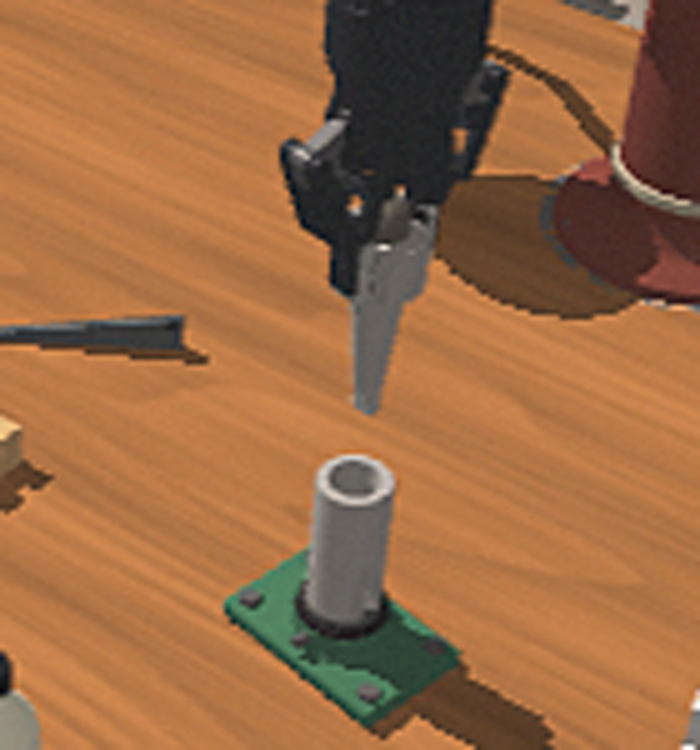

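View pics/d6c.png

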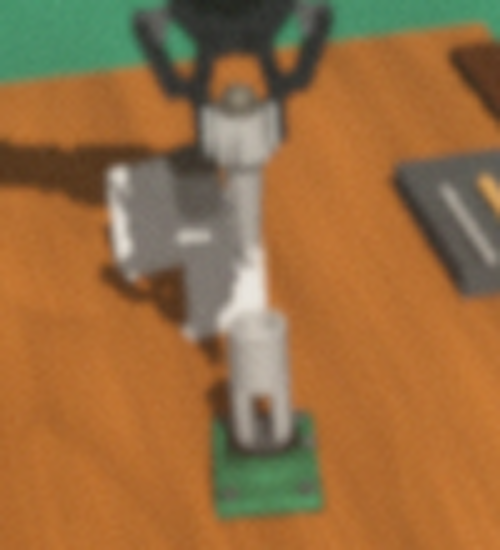

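```bash
python3 - <<'E'
from h import *
k=5
for n,o,tang,m in [('scene',(240,90),(368,404),(355,481)),('side',(170,110),None,(259,322))]:
    C=cam(n); f=lambda p:(o[0]+(p[0]+.5)/k-.5,o[1]+(p[1]+.5)/k-.5)
    print(n,'mouth',onz(C,f(m),.13).round(4))
    if tang: print('tang', onz(C,f(tang),.265-.085).round(4))
E
```

```text
scene mouth [0.5241 0.0484 0.13  ]
tang [0.517  0.0472 0.18  ]
side mouth [0.5202 0.0444 0.13  ]
```

```bash
python3 - <<'E'
from h import *
q=down(np.radians(-9.8))
for z in (.21,.18,.16,.147):
    r=ctrl.line_to([0.5200,0.0467,z],q,speed=0.08,max_force=8);s=ctrl.observe();print(r,s['t'],s['tcp_pos'].round(4),s['force'].round(2),s['wrist_torque'].round(2))
    if r: break
E
```

```text
False 10.3167 [0.5206 0.0466 0.2105] [ 0.37 -0.78 -6.11] [ 0.02  0.03 -0.  ]
False 10.8417 [0.5203 0.0466 0.1801] [ 1.44  0.54 -5.8 ] [-0.05 -0.04  0.01]
False 11.2417 [0.52   0.0467 0.16  ] [ 0.12  0.84 -6.46] [-0.05 -0.08  0.04]
False 11.55 [0.5203 0.0467 0.147 ] [ 0.53 -0.14 -6.83] [ 0.02 -0.17 -0.05]
```

The cutter entered cleanly with almost no side force. Next I'll make gentle contact and measure stiffness.

```bash
python3 - <<'E'
from h import *
q=down(np.radians(-9.8))
r=ctrl.line_to([0.5200,0.0467,.128],q,speed=0.02,max_force=12);s=ctrl.observe();print(r,s['t'],s['tcp_pos'].round(4),s['force'].round(2),s['wrist_torque'].round(2))
ctrl.pause(.1);s=ctrl.observe();print(r,s['t'],s['tcp_pos'].round(4),s['force'].round(2),s['wrist_torque'].round(2))
z=s['tcp_pos'][2]
ctrl.line_to([0.5200,0.0467,z-.002],down(np.radians(-9.8)+.12),speed=0.02,max_force=12);s=ctrl.observe();print(r,s['t'],s['tcp_pos'].round(4),s['force'].round(2),s['wrist_torque'].round(2))
print(s['joint_velocities'].round(2),R.from_quat(s['tool_rot']).as_matrix()[:,1])
E
```

```text
True 12.075 [0.5208 0.0466 0.1402] [ 0.55 -1.06  2.95] [0.05 0.02 0.02]
True 12.175 [0.5208 0.0466 0.1401] [0.87 0.12 5.2 ] [-0.03 -0.06 -0.02]
True 12.4417 [0.5207 0.0466 0.1392] [ 0.21 -0.67  6.15] [-0.01  0.17  0.19]
[-0.    0.    0.01 -0.   -0.    0.   -0.01] [ 0.99877189 -0.04950881  0.00189489]
```

```bash
cat > tw.py <<'E'
from h import *
import sys
n=int(sys.argv[1]); zc=float(sys.argv[2]); sg=int(sys.argv[3]); A=float(sys.argv[4]); Ft=float(sys.argv[5])
y0=np.radians(-9.8); F=ctrl.observe()['force'][2]
for i in range(n):
    zc+=np.clip((F-Ft)*0.05e-3,-.0008,.0005)
    r=ctrl.line_to([.52,.0467,zc],down(y0+sg*A),speed=0.02,max_force=14); sg=-sg
    s=ctrl.observe(); F=s['force'][2]
    yy=R.from_quat(s['tool_rot']).as_matrix()[:,1]
    print(r,round(s['t'],2),'zc',round(zc*1e3,2),'z',(s['tcp_pos'][2]*1e3).round(2),s['force'].round(1),'tz',s['wrist_torque'][2].round(2),'yaw',(np.arctan2(yy[1],yy[0])-y0).round(3))
print('next',zc,sg)
E
python3 tw.py 4 0.1385 -1 0.12 16
```

```text
False 12.83 zc 138.01 z 138.78 [-0.5  0.3  5.7] tz -0.32 yaw -0.119
False 13.22 zc 137.49 z 138.29 [-0.3 -0.6  5. ] tz 0.43 yaw 0.125
False 13.62 zc 136.94 z 137.9 [ 0.6 -0.7  6.8] tz -0.4 yaw -0.12
False 14.01 zc 136.48 z 137.49 [-0.7 -0.5  7. ] tz 0.53 yaw 0.126
next 0.13648012443911864 -1
```

```bash
sed -i 's/0.05e-3,-.0008/0.08e-3,-.0009/' tw.py; python3 tw.py 6 0.13648 -1 0.12 16
```

```text
False 14.4 zc 135.76 z 137.14 [-0.9 -0.6  9.2] tz -0.48 yaw -0.121
False 14.79 zc 135.21 z 136.78 [-1.3 -0.7 10.8] tz 0.63 yaw 0.127
False 15.18 zc 134.8 z 136.49 [-1.8 -0.1 10.8] tz -0.57 yaw -0.121
False 15.57 zc 134.38 z 136.2 [-1.6 -1.1 12.3] tz 0.76 yaw 0.127
False 15.97 zc 134.09 z 135.95 [-2.5  0.4 12.4] tz -0.66 yaw -0.122
False 16.36 zc 133.8 z 135.71 [-2.2 -1.1 14.3] tz 0.88 yaw 0.128
next 0.13379928082616319 -1
```

```bash
python3 tw.py 8 0.1338 -1 0.13 16.5
```

```text
False 16.76 zc 133.62 z 135.55 [-1.6  0.4 13.5] tz -0.67 yaw -0.132
False 17.17 zc 133.38 z 135.38 [-2.2 -0.7 13.8] tz 0.89 yaw 0.138
False 17.57 zc 133.16 z 135.24 [-2.3  0.5 13.5] tz -0.73 yaw -0.132
False 17.98 zc 132.92 z 135.05 [-2.5 -1.1 14.4] tz 1.05 yaw 0.139
False 18.39 zc 132.75 z 134.93 [-2.5  0.9 15. ] tz -0.84 yaw -0.133
False 18.8 zc 132.64 z 134.8 [-2.8 -0.9 15. ] tz 0.94 yaw 0.139
False 19.21 zc 132.51 z 134.71 [-1.8  0.6 15.1] tz -0.88 yaw -0.133
False 19.62 zc 132.4 z 134.62 [-2.2 -0.7 15.2] tz 1.17 yaw 0.14
next 0.1323992824328434 -1
```

```bash
python3 tw.py 6 0.1323 -1 0.18 18; python3 - <<'E'
from h import *
a=ctrl.camera('scene'); crop(a,270,130,350,240,6,'s7c.png')
a=ctrl.camera('side'); crop(a,190,130,260,220,7,'d7c.png')
E
```

```text
False 20.07 zc 132.07 z 134.46 [-2.7  1.6 15.5] tz -1.09 yaw -0.184
False 20.58 zc 131.87 z 134.31 [-2.4 -1.3 15.5] tz 0.42 yaw 0.185
False 21.09 zc 131.67 z 134.26 [-2.9  0.9 17.1] tz -0.91 yaw -0.183
False 21.6 zc 131.6 z 134.22 [-3.3 -0.7 18.6] tz 0.46 yaw 0.186
False 22.11 zc 131.65 z 134.24 [-3.5  0.7 17.8] tz -0.85 yaw -0.182
False 22.62 zc 131.64 z 134.23 [-3.9 -0.6 17.3] tz 0.45 yaw 0.185
next 0.13163576575657626 -1
```

View pics/s7c.png

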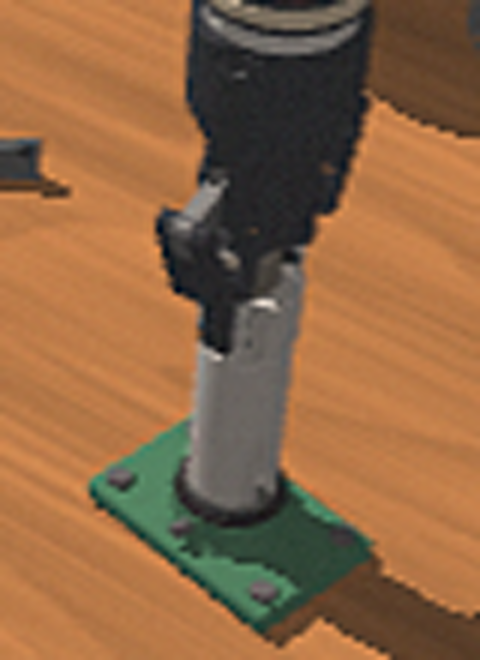

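View pics/d7c.png

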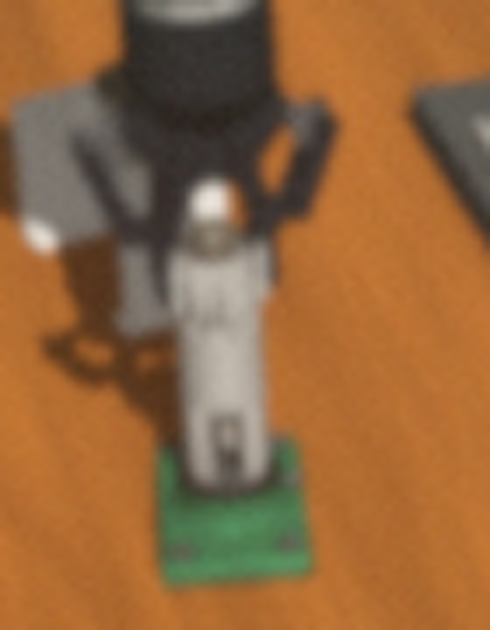

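The depth levelled off at 134.2 mm, where I expect home to be, so the flange is down. I'll ease the push off, centre the turn and let go, then look.

```bash
python3 - <<'E'
from h import *
q=down(np.radians(-9.8))
ctrl.line_to([.5203,.0467,.1345],q,speed=.02); s=ctrl.observe(); print(s['t'],s['tcp_pos'].round(4),s['force'].round(1),s['wrist_torque'].round(2))
ctrl.set_gripper(0.07); s=ctrl.observe(); print(s['t'],s['tcp_pos'].round(4),s['force'].round(1),s['opening'])
ctrl.line_to([.5203,.0467,.25],q,speed=.2); ctrl.pause(.15); s=snap('w8'); print(s['t'],s['force'].round(1))
a=ctrl.camera('scene'); crop(a,270,130,350,240,6,'s8c.png')
a=cv2.imread('pics/w8.png')[:,:,::-1]; crop(a,210,100,310,215,5,'w8c.png')
E
```

```text
23.05 [0.5208 0.0466 0.1349] [0.2 0.5 5.7] [-0.01 -0.08 -0.61]
23.4833 [0.52   0.0468 0.1342] [-1.2 -0.3 -0.2] 0.07009384244063875
24.3583 [ 0.4 -0.4 -0.4]
```

View pics/s8c.png

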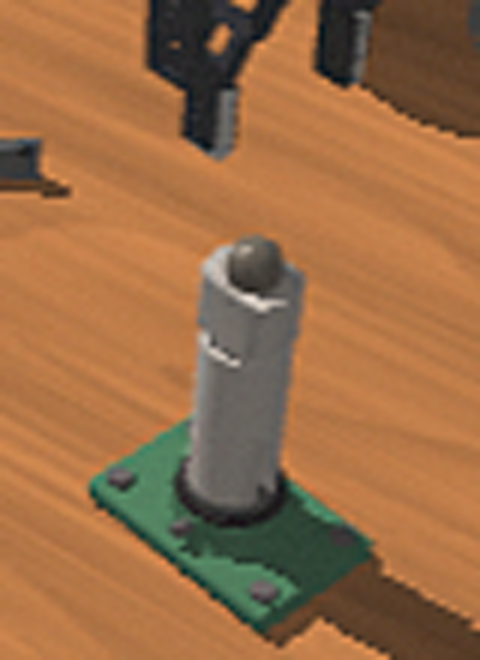

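View pics/w8c.png

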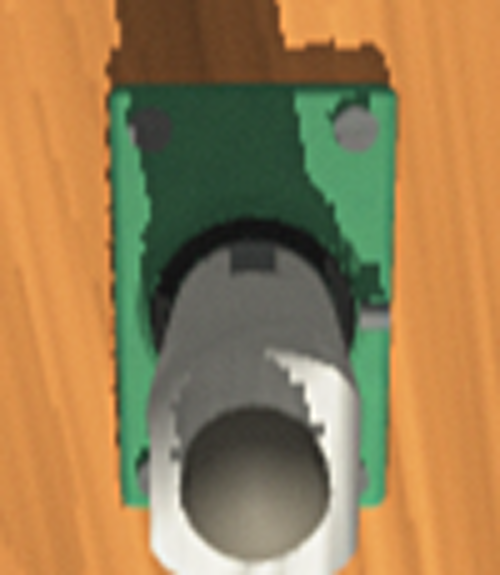

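The relaxed TCP reading of 134.9 mm matches the computed home height, and the picture shows the collar sitting close above the rim at crop (220,350). The cutter stands on its own. Now for the drift.

```bash
python3 - <<'E'
from h import *
ctrl.reach([.54,-.37,.235],down(np.radians(-7)));ctrl.pause(.25); s=snap('w9'); print(s['t'],s['tcp_pos'].round(4))
a=cv2.imread('pics/w9.png')[:,:,::-1]; crop(a,180,20,330,260,3.3,'w9c.png') if 0 else None
o=cv2.resize(cv2.imread('pics/w9.png')[40:260,190:330],None,fx=4,fy=4,interpolation=cv2.INTER_CUBIC)[:600*2]
cv2.imwrite('pics/w9a.png',o[:560]); cv2.imwrite('pics/w9b.png',o[400:])
E
```

```text
26.25 [ 0.5407 -0.3688  0.2352]
```

View pics/w9.png

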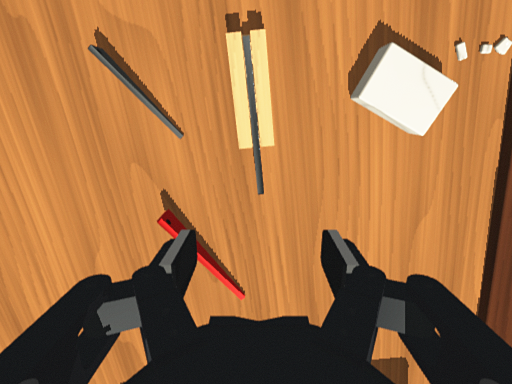

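View pics/w9a.png

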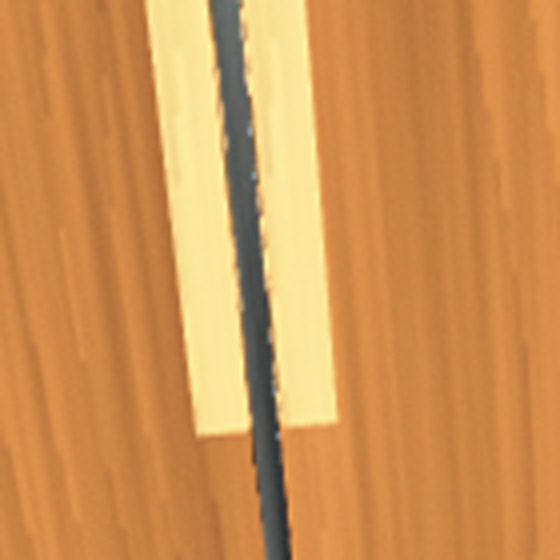

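View pics/w9b.png

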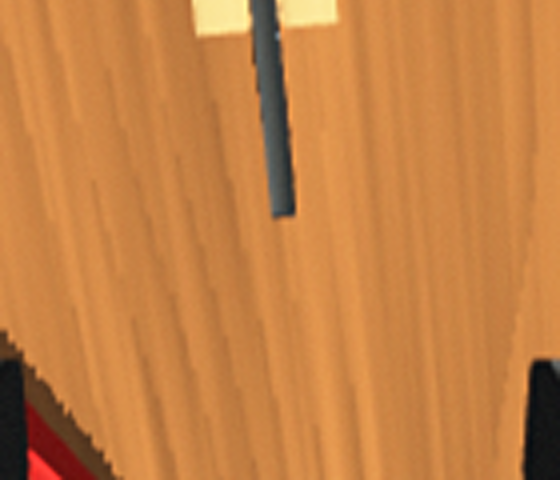

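w9 shows the drift's tall end at (260,193), the block's near end at row 147, and the tip near (247,35). The red one is at (200,255), the small dark one at (135,90) and the offcut at (405,90). I'll solve for its line and the kerf height.

```bash
python3 - <<'E'
from h import *
o=cv2.resize(cv2.imread('pics/w9.png')[10:70,215:285],None,fx=8,fy=8,interpolation=cv2.INTER_CUBIC); cv2.imwrite('pics/w9t.png',o)
o=cv2.resize(cv2.imread('pics/scene0.png')[140:200,190:255],None,fx=10,fy=10,interpolation=cv2.INTER_CUBIC); cv2.imwrite('pics/s0t.png',o)
C=load('w9');S=cam('scene');D=cam('side')
px=lambda U,V:(190+(U+.5)/4-.5,40+(V+.5)/4-.5)
tl=px(283,400+214)
for zf in (0,.005,.01,.015,.02):
    e=onz(C,tl,zf+.0365); print(zf,e.round(4),'scene top',proj(S,e).round(1),'bot',proj(S,e-[0,0,.0365]).round(1),'side',proj(D,e).round(1),proj(D,e-[0,0,.0365]).round(1))
for uv in [px(195,435),px(338,422)]: print('block end',onz(C,uv,.03).round(4))
E
```

```text
0 [ 0.538  -0.4047  0.0365] scene top [[198.5 152.4]] bot [[199.8 160.7]] side [[263.2 277.4]] [[263.2 286.6]]
0.005 [ 0.5381 -0.4031  0.0415] scene top [[198.6 151.5]] bot [[199.9 159.8]] side [[263.  275.8]] [[263.1 285. ]]
0.01 [ 0.5383 -0.4015  0.0465] scene top [[198.7 150.5]] bot [[200.  158.9]] side [[262.9 274.1]] [[263.  283.3]]
0.015 [ 0.5384 -0.3999  0.0515] scene top [[198.9 149.6]] bot [[200.1 157.9]] side [[262.8 272.4]] [[262.8 281.7]]
0.02 [ 0.5386 -0.3983  0.0565] scene top [[199.  148.6]] bot [[200.2 157. ]] side [[262.7 270.7]] [[262.7 280. ]]
block end [ 0.5166 -0.3429  0.03  ]
block end [ 0.5631 -0.3443  0.03  ]
```

View pics/w9t.png

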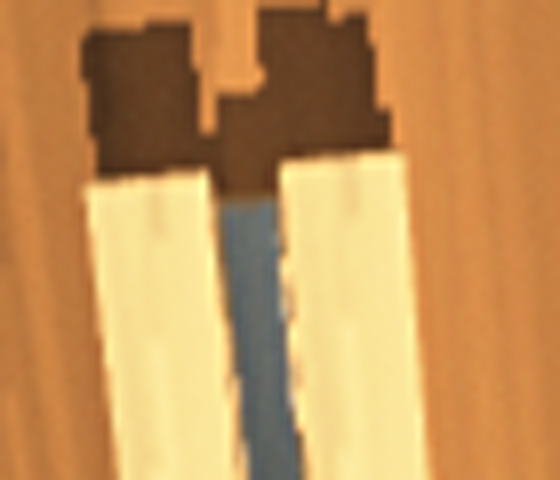

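View pics/s0t.png

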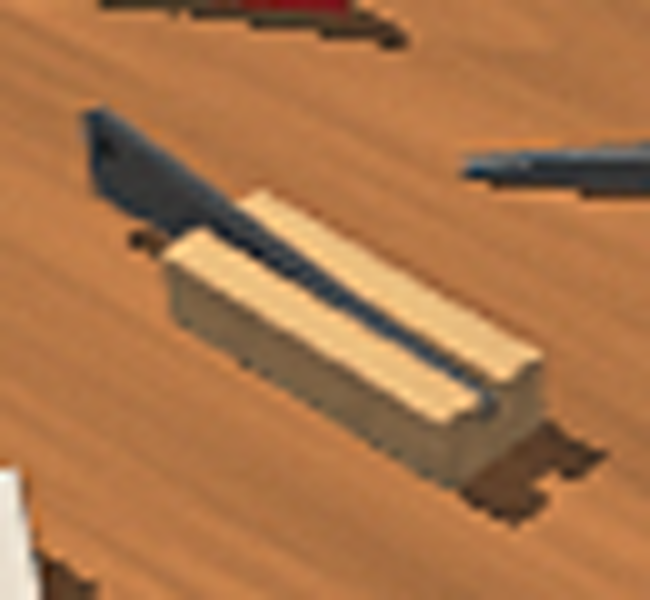

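```bash
python3 - <<'E'
from h import *
C=load('w9');S=cam('scene')
tl=(190+283.5/4-.5,40+614.5/4-.5); tp=(245.6,34.3)
for zf in (0,.006,.01,.014,.018,.022):
    e=onz(C,tl,zf+.0365);t=onz(C,tp,zf+.008); d=t-e; print(zf,np.hypot(*d[:2]).round(4),np.degrees(np.arctan2(d[1],d[0])).round(2),e.round(4),t.round(4),'tip scene',proj(S,t).round(1))
# block far end, top corners
f=lambda U,V:(215+(U+.5)/8-.5,10+(V+.5)/8-.5)
print([onz(C,f(*p),.03).round(4) for p in [(85,185),(405,152),(212,172),(280,158)]])
E
```

```text
0 0.1965 88.47 [ 0.538  -0.4047  0.0365] [ 0.5432 -0.2082  0.008 ] tip scene [[239.5 183.1]]
0.006 0.1932 88.48 [ 0.5382 -0.4028  0.0425] [ 0.5433 -0.2097  0.014 ] tip scene [[239.1 181.6]]
0.01 0.191 88.48 [ 0.5383 -0.4015  0.0465] [ 0.5433 -0.2106  0.018 ] tip scene [[238.8 180.6]]
0.014 0.1887 88.48 [ 0.5384 -0.4002  0.0505] [ 0.5434 -0.2116  0.022 ] tip scene [[238.5 179.5]]
0.018 0.1865 88.48 [ 0.5385 -0.3989  0.0545] [ 0.5435 -0.2125  0.026 ] tip scene [[238.2 178.5]]
0.022 0.1843 88.49 [ 0.5387 -0.3977  0.0585] [ 0.5435 -0.2135  0.03  ] tip scene [[237.9 177.4]]
[array([ 0.5204, -0.209 ,  0.03  ]), array([ 0.5667, -0.2103,  0.03  ]), array([ 0.5388, -0.2095,  0.03  ]), array([ 0.5487, -0.2089,  0.03  ])]
```

The kerf floor comes out at about 12 mm. The tall end is at (0.5384, -0.401) and the drift points along 88.5°. I'll hold it with the gripper tilted 20° backwards to keep its body and camera clear of the cutter. First an IK check of the whole path.

```bash
cat >> h.py <<'E'
TH=np.radians(20)
def drift_pose(g,dirdeg,th=TH):
    """grasp point g (3), heading of tip in deg -> TCP pos, quat; grasp point 19mm behind TCP"""
    Rm=R.from_quat(down(np.radians(dirdeg-90)))*R.from_euler('y',th)
    return np.asarray(g)+.019*Rm.as_matrix()[:,2], Rm.as_quat()
AX=np.array([.5205,.0467]); SD=80.2; SV=np.array([np.cos(np.radians(SD)),np.sin(np.radians(SD))])
HG=.020  # grip height above lower edge
def ins(tip,low):  # tip past axis (m), lower edge height
    return drift_pose([*(AX+SV*(tip-.165)),low+HG],SD)
E
python3 - <<'E'
from h import *
u=np.array([np.cos(np.radians(88.5)),np.sin(np.radians(88.5))])
g=np.array([.5384,-.4008])+.025*u; print(g)
for z in (.15,.032):
    p,q=drift_pose([*g,z],88.5); print(p.round(4),ctrl.inverse_kinematics(p,q))
for t,l in [(-.06,.1),(-.06,.04),(.082,.038)]:
    p,q=ins(t,l); print(p.round(4),ctrl.inverse_kinematics(p,q))
C=load('w9'); print('small',onz(C,(92,47),.02),onz(C,(182,135),.01))
E
```

```text
[ 0.53905442 -0.37580857]
[ 0.5392 -0.3693  0.1321] [ 0.57824494  0.84041708  0.22871346  1.33491306 -0.45155285  1.258095
  0.9277669 ]
[ 0.5392 -0.3693  0.0141] [ 0.5988299   0.97814595  0.18487058  1.3957927  -0.48352965  1.06549306
  0.99330042]
[ 0.4833 -0.1686  0.1021] [ 0.37639337  0.6460277   0.17133237  1.90540503 -0.60561806  0.82172427
  0.81710423]
[ 0.4833 -0.1686  0.0421] [ 0.42289658  0.74256877  0.10085658  1.93623365 -0.65055956  0.69363097
  0.8836683 ]
[ 0.5075 -0.0287  0.0401] [ 0.20042437  0.71720585  0.02961273  2.02417251 -0.75818102  0.55065713
  0.73440783]
small [ 0.35809177 -0.20240203  0.02      ] [ 0.44170276 -0.31855936  0.01      ]
```

```bash
python3 - <<'E'
from h import *
g=[.5390,-.3758]
p,q=drift_pose([*g,.10],88.5); ctrl.set_gripper(.045); ctrl.reach(p,q)
p,q=drift_pose([*g,.032],88.5); r=ctrl.line_to(p,q,speed=.1,max_force=12); ctrl.pause(.1); s=snap('w10'); print(r,s['t'],s['tcp_pos'].round(4),p.round(4),s['force'].round(1))
E
```

```text
False 28.2667 [ 0.5397 -0.3698  0.015 ] [ 0.5392 -0.3693  0.0141] [0.4 0.3 0.4]
```

View pics/w10.png

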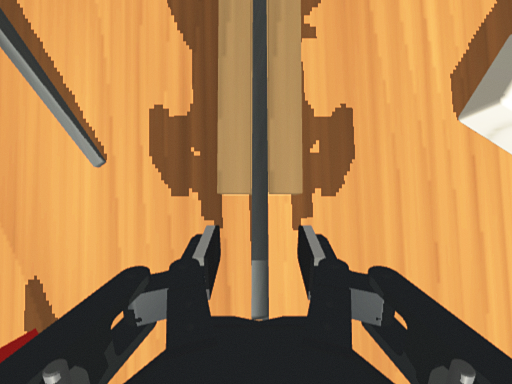

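The drift at (260,270) is centred between the open fingers and lies parallel to them. I'll grip, lift, and check the tip.

```bash
python3 - <<'E'
from h import *
ctrl.set_gripper(0,110); s=ctrl.observe(); print(s['t'],s['opening'],s['tcp_pos'].round(4),s['force'].round(1))
z0=s['tcp_pos'][2]
g=[.5390,-.3758]
p,q=drift_pose([*g,.14],88.5); ctrl.line_to(p,q,speed=.15); s=ctrl.observe(); print(s['t'],s['opening'],s['force'].round(1),s['wrist_torque'].round(2))
p,q=ins(-.06,.075); ctrl.reach(p,q); ctrl.pause(.3); s=snap('w11'); print(s['t'],s['tcp_pos'].round(4),p.round(4))
a=ctrl.camera('scene'); crop(a,200,110,350,230,5,'s11c.png')
a=ctrl.camera('side'); crop(a,180,150,290,270,5,'d11c.png')
E
```

```text
28.75 0.006401059718015645 [ 0.5394 -0.3694  0.0146] [ 0.4 -0.9  2.3]
29.6167 0.006391777276599174 [ 1.4  0.5 -3.7] [-0.74  0.06  0.05]
30.775 [ 0.4837 -0.1698  0.0771] [ 0.4833 -0.1686  0.0771]
```

View pics/w11.png

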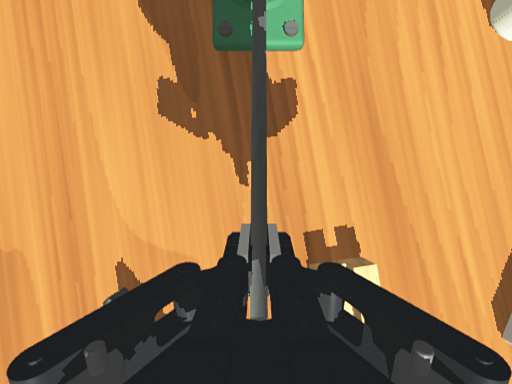

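View pics/s11c.png

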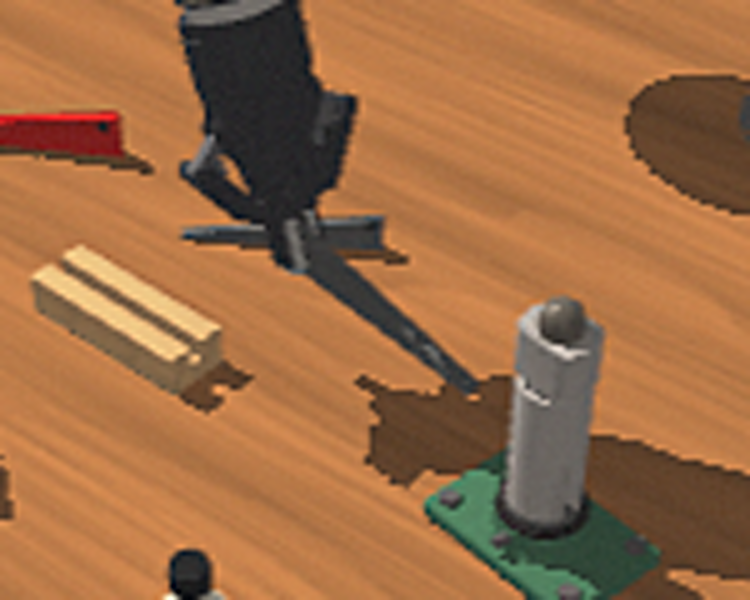

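View pics/d11c.png

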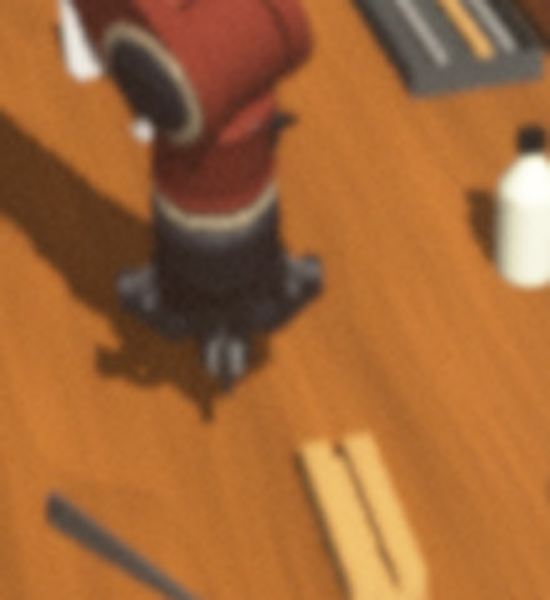

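```bash
python3 - <<'E'
from h import *
S=cam('scene')
s=np.load('pics/w11.npz'); Rm=R.from_quat(s['rot']).as_matrix(); g=s['pos']-.019*Rm[:,2]
print('heading',np.degrees(np.arctan2(Rm[1,0],Rm[0,0])), 'lateral err mm',1e3*np.dot(g[:2]-AX,[-SV[1],SV[0]]),'along',np.dot(g[:2]-AX,SV))
for zl in (.07,.075,.08): 
    t=np.array([*(g[:2]+SV*.165),zl]); print(zl,proj(S,t+[0,0,.0]),proj(S,t+[0,0,.008]))
m=proj(S,[[*AX,.13],[*(AX),.184]]);print(m)
W=load('w11')
for l in (.05,.1,.13): print(proj(W,[*(g[:2]+SV*l),.075+.008+.15*(.165-l)]))
E
```

```text
heading 80.13830281904593 lateral err mm -0.5885065378144919 along -0.22609318383917779
0.07 [[294.32353809 189.58436868]] [[294.45323349 187.5893582 ]]
0.075 [[294.40445139 188.33973799]] [[294.53493027 186.33267576]]
0.08 [[294.48585303 187.08759538]] [[294.61712251 185.06837187]]
[[310.83534429 184.86679912]
 [312.39602555 169.82276453]]
[[260.02138745 157.53413671]]
[[259.80493732  69.46795053]]
[[259.68909966  22.33755272]]
```

The tip's measured position matches the model (crop (475,390)) and the heading is 80.1°. I'll lower to slot height, enter, then touch the floor lightly.

```bash
cat > st.py <<'E'
from h import *
def rep(r=''):
    s=ctrl.observe(); Rm=R.from_quat(s['tool_rot']).as_matrix(); g=s['tcp_pos']-.019*Rm[:,2]
    f=s['force']; print(r,'t',round(s['t'],2),'tip',((np.dot(g[:2]-AX,SV)+.165)*1e3).round(1),'lat',(1e3*np.dot(g[:2]-AX,[-SV[1],SV[0]])).round(2),'low',((g[2]-HG)*1e3).round(2),'Fpush',(-(f[:2]@SV)).round(1),'Flat',(f[:2]@[-SV[1],SV[0]]).round(1),'Fz',f[2].round(1),'tau',s['wrist_torque'].round(2)); return s
E
python3 - <<'E'
from st import *
p,q=ins(-.055,.0405); ctrl.line_to(p,q,speed=.1); rep()
for t in (-.03,-.015,0,.012):
    p,q=ins(t,.0405); r=ctrl.line_to(p,q,speed=.05,max_force=6); rep(r)
    if r: break
E
```

```text
t 31.43 tip -55.0 lat 0.0 low 40.39 Fpush 0.5 Flat 0.8 Fz -2.2 tau [-0.7   0.11 -0.02]
False t 32.08 tip -30.1 lat -0.09 low 40.54 Fpush -0.7 Flat -0.1 Fz -3.1 tau [-0.69  0.17  0.04]
False t 32.52 tip -14.5 lat 0.05 low 40.47 Fpush 0.5 Flat -0.1 Fz -3.2 tau [-0.7   0.13 -0.03]
False t 32.98 tip 0.3 lat 0.18 low 40.35 Fpush 0.0 Flat -0.5 Fz -2.7 tau [-0.85  0.18  0.01]
False t 33.37 tip 12.0 lat 0.37 low 40.02 Fpush 0.4 Flat 0.5 Fz -7.4 tau [-1.71  0.35  0.01]
```

```bash
python3 - <<'E'
from st import *
for l in (.0395,.0385,.038,.0375,.037):
    p,q=ins(.010,l); r=ctrl.line_to(p,q,speed=.02,max_force=8); s=rep(r)
    if s['force'][2]>0: break
E
```

```text
False t 33.62 tip 9.7 lat 0.01 low 39.54 Fpush 1.2 Flat 0.4 Fz -5.4 tau [-1.31  0.31  0.07]
False t 33.88 tip 10.3 lat -0.15 low 38.75 Fpush 0.6 Flat 0.2 Fz -3.5 tau [-1.    0.18  0.01]
False t 34.12 tip 10.4 lat -0.08 low 38.21 Fpush 0.1 Flat -0.3 Fz -3.3 tau [-0.69  0.15  0.01]
False t 34.38 tip 10.1 lat -0.02 low 37.55 Fpush 0.2 Flat -0.3 Fz -3.2 tau [-0.68  0.13 -0.01]
False t 34.62 tip 10.0 lat 0.02 low 36.96 Fpush 0.6 Flat -0.4 Fz -3.3 tau [-0.73  0.07  0.03]
```

```bash
python3 - <<'E'
from st import *
for l in (.0364,.0358,.0352,.0346,.034,.0334):
    p,q=ins(.010,l); r=ctrl.line_to(p,q,speed=.02,max_force=8); s=rep(r)
    if s['force'][2]>-1: break
E
```

```text
False t 34.88 tip 10.1 lat -0.02 low 36.43 Fpush -0.1 Flat 0.1 Fz -2.8 tau [-0.58  0.11 -0.02]
False t 35.12 tip 10.2 lat -0.06 low 35.98 Fpush -0.7 Flat 0.5 Fz -1.4 tau [-0.3   0.14  0.02]
False t 35.38 tip 10.3 lat -0.12 low 35.49 Fpush 0.4 Flat -0.1 Fz 0.2 tau [ 0.06 -0.01 -0.01]
```

The tip touches the slot floor at a nominal 36 mm, so I'll ride there and push on steadily.

```bash
python3 - <<'E'
from st import *
for t in np.arange(.016,.049,.004):
    p,q=ins(t,.0362); r=ctrl.line_to(p,q,speed=.02,max_force=22); s=rep(r)
    f=s['force']
    if r or abs(f[2]+3)>16 or abs(f[:2]@SV)>26: break
E
```

```text
False t 35.83 tip 16.3 lat 0.19 low 36.07 Fpush 0.3 Flat 0.1 Fz -0.5 tau [-0.26  0.   -0.04]
False t 36.17 tip 20.3 lat 0.06 low 36.13 Fpush -0.3 Flat -0.6 Fz -1.1 tau [-0.27  0.04  0.03]
False t 36.52 tip 24.3 lat -0.07 low 36.2 Fpush -0.3 Flat -0.6 Fz -1.9 tau [-0.35  0.02 -0.03]
False t 36.88 tip 26.9 lat -0.32 low 36.18 Fpush 3.2 Flat -0.2 Fz 0.2 tau [-0.88  0.13  0.06]
False t 37.23 tip 29.2 lat -0.65 low 36.17 Fpush 7.3 Flat 0.3 Fz 0.8 tau [-1.23  0.31  0.05]
False t 37.58 tip 30.9 lat -0.98 low 36.16 Fpush 10.3 Flat 0.3 Fz 2.1 tau [-1.59  0.45  0.2 ]
False t 37.92 tip 32.2 lat -1.38 low 35.84 Fpush 13.6 Flat 0.8 Fz 3.1 tau [-2.47  0.64  0.21]
False t 38.27 tip 33.6 lat -1.89 low 35.89 Fpush 19.0 Flat 1.3 Fz 4.9 tau [-2.87  0.84  0.34]
False t 38.62 tip 35.1 lat -2.06 low 35.68 Fpush 21.4 Flat 2.7 Fz 6.6 tau [-3.54  1.16  0.51]
```

```bash
python3 - <<'E'
from st import *
N=np.array([-SV[1],SV[0],0])
for t in np.arange(.051,.068,.003):
    p,q=ins(t,.0364); r=ctrl.line_to(p+N*.0015,q,speed=.02,max_force=12); s=rep(r)
    f=s['force']
    if r or abs(f[2]+3)>18 or abs(f[:2]@SV)>26: break
E
```

```text
False t 38.94 tip 36.4 lat -1.38 low 35.81 Fpush 24.5 Flat 2.6 Fz 6.8 tau [-3.94  1.14  0.38]
False t 39.24 tip 38.6 lat -1.44 low 35.71 Fpush 25.4 Flat 2.6 Fz 6.9 tau [-4.24  1.15  0.47]
False t 39.54 tip 42.1 lat -1.36 low 35.72 Fpush 24.8 Flat 2.0 Fz 6.1 tau [-4.18  1.17  0.41]
False t 39.84 tip 47.7 lat -1.21 low 35.77 Fpush 18.7 Flat 0.8 Fz 3.2 tau [-3.44  0.77  0.2 ]
False t 40.14 tip 55.7 lat -0.79 low 35.98 Fpush 12.1 Flat -1.4 Fz 0.2 tau [-2.45  0.27 -0.1 ]
False t 40.44 tip 62.0 lat -0.11 low 35.9 Fpush 7.0 Flat -1.4 Fz -1.9 tau [-2.01  0.15 -0.15]
```

The force peaked at 25 N and then fell as the taper let go. I'll look before going further.

```bash
python3 - <<'E'
from st import *
rep(); a=ctrl.camera('scene'); crop(a,260,120,360,240,5,'s12c.png'); s=snap('w12'); a=cv2.imread('pics/w12.png')[:,:,::-1]
E
```

```text
t 40.44 tip 62.0 lat -0.11 low 35.9 Fpush 7.0 Flat -1.4 Fz -1.9 tau [-2.01  0.15 -0.15]
```

View pics/s12c.png

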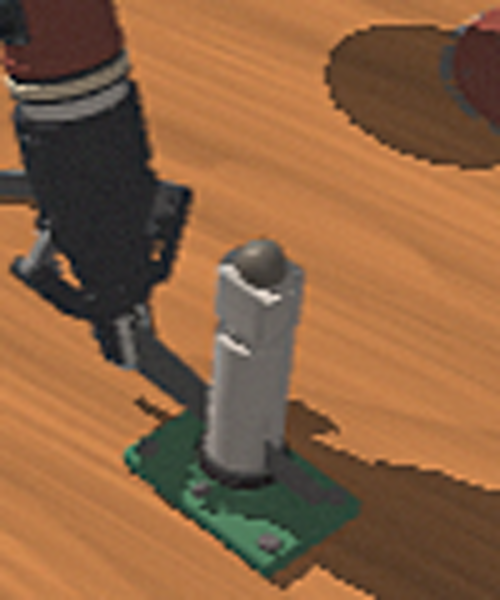

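View pics/w12.png

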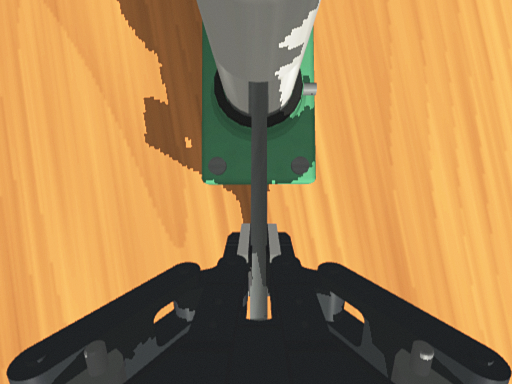

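The drift's tail is still at (260,320) in the wrist view, so it hasn't slipped. The tip shows out of the far side at crop (325,500), and the cutter has lifted. I'll push on to about 82 mm.

```bash
python3 - <<'E'
from st import *
N=np.array([-SV[1],SV[0],0])
for t in np.arange(.072,.095,.004):
    p,q=ins(t,.0362); r=ctrl.line_to(p+N*.0005,q,speed=.02,max_force=12); s=rep(r)
    f=s['force']; Rm=R.from_quat(s['tool_rot']).as_matrix(); tip=np.dot((s['tcp_pos']-.019*Rm[:,2])[:2]-AX,SV)+.165
    if r or tip>.0815: break
a=ctrl.camera('scene'); crop(a,260,120,360,240,5,'s13c.png'); S=cam('scene')
print(proj(S,[*(AX+SV*tip),.038]), 'k', [(proj(S,[*(AX+SV*x),.041])[0]-[260,120])*5 for x in (.07,.075,.08,.085)])
s=snap('w13')
E
```

```text
False t 41.0 tip 71.5 lat 0.43 low 35.75 Fpush 3.0 Flat 0.2 Fz -5.0 tau [-1.59  0.14 -0.09]
False t 41.35 tip 76.9 lat 1.19 low 35.84 Fpush 0.8 Flat -0.4 Fz -6.8 tau [-1.54  0.22 -0.04]
False t 41.7 tip 80.5 lat 0.9 low 36.01 Fpush 0.6 Flat -0.2 Fz -7.6 tau [-1.71  0.31  0.02]
False t 42.05 tip 84.3 lat 0.64 low 36.11 Fpush 1.1 Flat 0.0 Fz -9.0 tau [-1.74  0.32 -0.04]
[[329.9079803  224.49396445]] k [array([331.17019933, 504.53844799]), array([337.76153878, 509.51583985]), array([344.3880541 , 514.51979447]), array([351.05002765, 519.55052505])]
```

View pics/s13c.png

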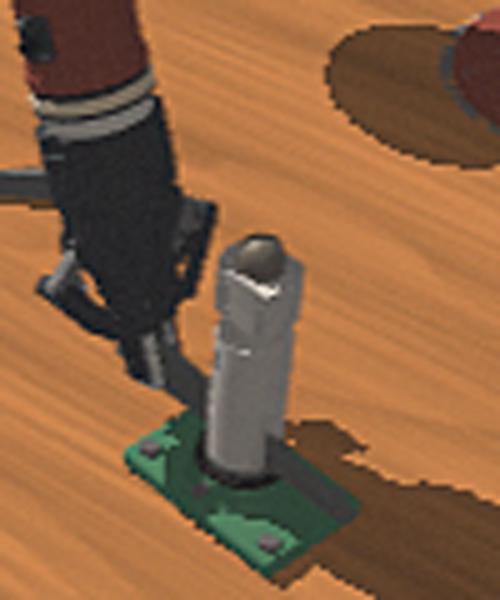

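View pics/w13.png

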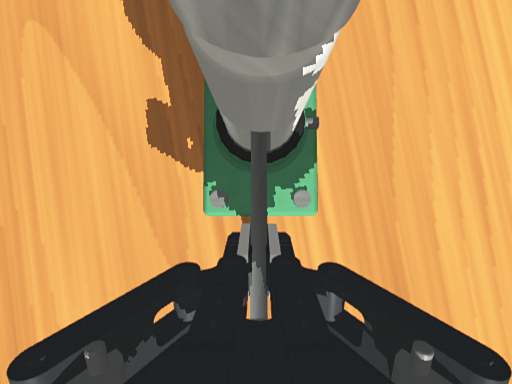

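The tip is about 84 mm past the axis (crop (350,515)). The grip still carries a few newtons, so I'll lower the drift fully onto the floor before letting go.

```bash
python3 - <<'E'
from st import *
N=np.array([-SV[1],SV[0],0])
for l in (.0355,.035,.0345,.034,.0335,.033,.0325,.032):
    p,q=ins(.083,l); r=ctrl.line_to(p,q,speed=.02,max_force=8); s=rep(r)
    if r or s['force'][2]>-2: break
E
```

```text
False t 42.4 tip 83.5 lat 0.05 low 35.78 Fpush 0.5 Flat -0.1 Fz -6.1 tau [-1.24  0.24  0.03]
False t 42.65 tip 83.5 lat -0.02 low 35.45 Fpush 0.1 Flat 1.0 Fz -3.1 tau [-0.82  0.3   0.13]
False t 42.9 tip 83.5 lat -0.09 low 35.12 Fpush 1.4 Flat 2.0 Fz 1.5 tau [-0.34  0.32  0.2 ]
```

```bash
python3 - <<'E'
from st import *
ctrl.set_gripper(.045); s=rep()
p=s['tcp_pos']; z=R.from_quat(s['tool_rot']).as_matrix()[:,2]
ctrl.line_to(p-z*.09,None,speed=.15); 
p=p-z*.09; ctrl.line_to([p[0]-.02,p[1]-.09,.19],None,speed=.2); ctrl.pause(.3); s=snap('w14'); rep()
a=ctrl.camera('scene'); cv2.imwrite('pics/s14.png',a[:,:,::-1]); crop(a,260,120,360,240,5,'s14c.png')
a=ctrl.camera('side'); cv2.imwrite('pics/d14.png',a[:,:,::-1]); crop(a,190,130,270,230,6,'d14c.png')
E
```

```text
t 43.35 tip 83.1 lat -0.16 low 34.55 Fpush -0.6 Flat -1.0 Fz -0.1 tau [-0.39  0.07 -0.06]
 t 45.17 tip -39.0 lat 4.37 low 187.47 Fpush -0.5 Flat 0.2 Fz 0.5 tau [-0.37  0.04  0.  ]
```

View pics/s14c.png

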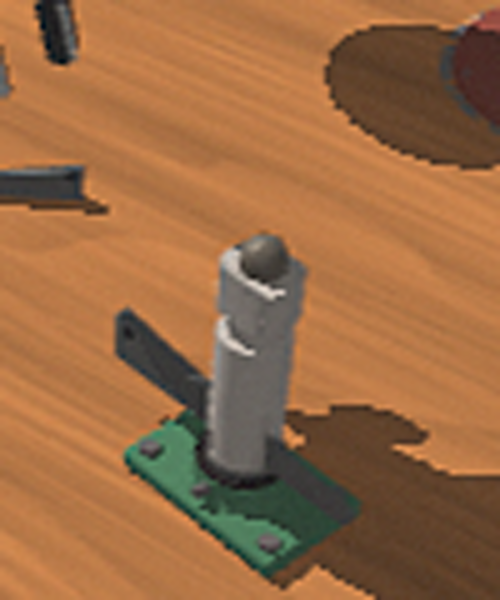

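View pics/d14c.png

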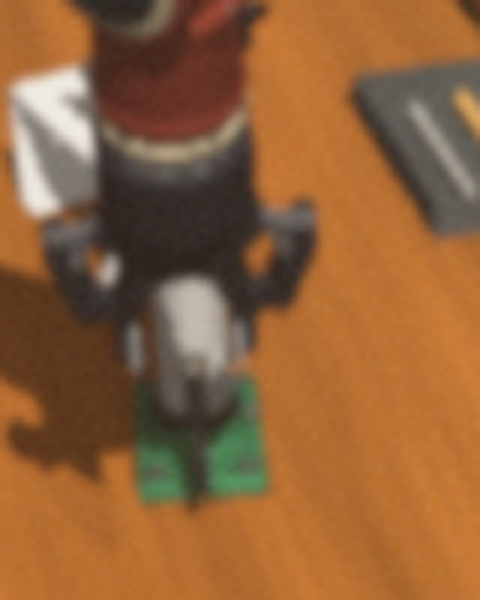

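View pics/w14.png

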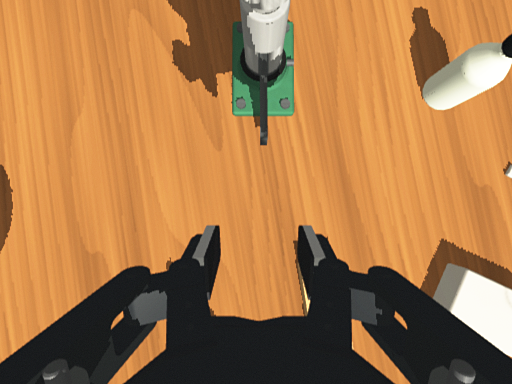

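View pics/s14.png

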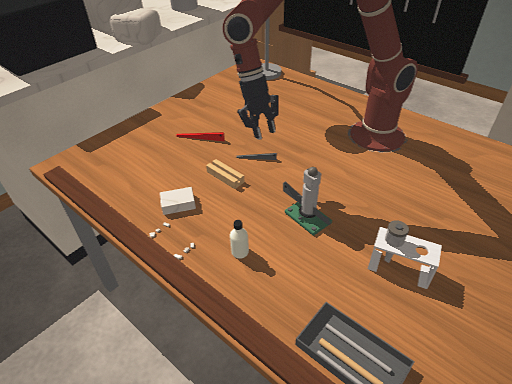

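```bash
python3 - <<'E'
from h import *
a=cv2.resize(cv2.imread('pics/s8c.png',0),(80*8,110*8),interpolation=cv2.INTER_CUBIC)   # origin 270,130 8x
b=cv2.resize(cv2.imread('pics/s14.png',0)[130:240,270:350],(640,880),interpolation=cv2.INTER_CUBIC)
x,y=int((312.4-270)*8),int((172-130)*8)
t=a[y-35:y+22,x-40:x+40]
m=cv2.matchTemplate(b,t,cv2.TM_CCOEFF_NORMED); _,v,_,l=cv2.minMaxLoc(m)
d=(np.array(l)-[x-40,y-35])/8; print('corr',v,'shift px',d)
S=cam('scene'); print(proj(S,[*AX,.19])-proj(S,[*AX,.18]))
cv2.imwrite('pics/cmp.png',np.hstack([a[200:620],b[200:620]])[:, :])
E
```

```text
corr 0.8569081425666809 shift px [ 0.5 -2.5]
[[ 0.29980931 -2.88998251]]
```

```bash
python3 -c "
import cv2;a=cv2.imread('pics/cmp.png');cv2.imwrite('pics/cmp2.png',cv2.resize(a,(800,int(a.shape[0]*800/a.shape[1]))))"
```

```text
(no output)
```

View pics/cmp2.png

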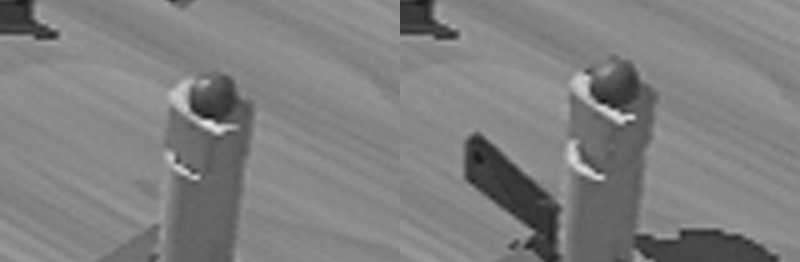

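The dome has shifted 2.5 px upwards, which is about 8.7 mm of lift, against about 9.6 mm from the wedge geometry. The gripper is clear and the other things are where they were, so I'm handing in.

```bash
python3 - <<'E'
from h import *
ctrl.pause(.3); s=ctrl.observe(); print(s['t'],s['force'].round(1)); print(ctrl.finish_job())
E
```

```text
45.575 [-0.9 -0.4 -0.5]
the job is handed in; nothing more can be done
None
```

The cutter was seated in the sleeve, freed with the drift, and now stands loose on it. I handed the job in at 45.6 s with the arm clear.

- **Seating:** I pushed up to about 18 N (about 25 N with the cutter's weight) and made some 25 to-and-fro turns of ±0.12 to ±0.18 rad. The depth levelled off and stayed put over the last four strokes. The height read within about 0.3 mm of where I expected home to be. The pictures could not resolve the 1.5 mm criterion directly.
- **Freeing:** I pushed the drift along the slot floor. It peaked at about 25 N of push, then the force fell away as the taper let go. I stopped with the tip about 83 mm past the axis, rested the drift on the floor and let go.
- **Lift:** The dome moved up by about 8.7 mm in the scene camera (roughly ±1.5 mm), against about 9.6 mm expected from the wedge. The drift stayed in the slot.
- **Other things:** The disc wheel, bottle, offcut, block, and the red and small drifts look where they were in the final scene picture.

Two readings disagreed slightly. The tip met the floor at a reading of about 36 mm instead of 38 mm, and met the tang about 5 mm later than the stated 20 mm. I put this down to small errors in where I held the drift. When I entered the slot 2 mm high, the drift brushed the tang with about 4 N, so I lowered it before pushing.

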